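# Bring the swinging tongs to rest over the drip ramekin

### The job

The dripping tongs hang in a freely swinging clamp under a rail carriage, parked with their tips on the yellow ledge. Slide the carriage along the rail by its green grip so that the tongs drop off the ledge, then damp their swing and bring the tips to hang still over the middle of the red ramekin for at least 4 seconds; finally let go of the grip and back away, leaving the tongs still there. Never touch the tongs or their clamp with the robot, never let the tips knock back into the ledge or whip up wildly, and leave the ramekin and the other things on the counter where they stand.

Things in the scene. Friction and masses are not known exactly. Their poses are not given: they have to be found in the camera images.
- stand: The drip rail stand, fixed to the counter: a round steel rail, 16 mm thick and 640 mm long, on two dark posts. Origin on the counter under the middle of the rail; its y axis runs along the rail, x points away from the robot at yaw 0, z up. Rail centre line 220 mm above the counter. Posts stand at y = -320 and +320 mm.
- carriage (a joint): Position (m) of the black carriage (50 mm long) that slides along the rail, growing to stand +y, 0 to 0.42 (end stops). At 0 the carriage centre is at stand y = -200 mm. Nominal mass 0.4 kg; rail friction 0.8 N plus 2 N per m/s, so it stays where it is left.
- grip (a point): Grip point of the carriage's green upright grip: block 28 mm in stand x, 22 mm in stand y (close the fingers along the rail), 70 mm high; its top lies 15 mm above this point. The point is 75 mm from the rail centre line to the robot's side (stand -x) and 38 mm above the rail centre. Moves with the carriage and shares its y.
- pivot (a point): Swing axis of the clamp on the carriage (a level axis parallel to stand x): at the rail's height, 50 mm to stand +x of the rail, at the carriage's y.
- holder (a joint): Swing angle (rad) of the black spring clamp with the tongs: 0 = plumb, positive = tips towards stand +y, stops at +-1. Starts at rest, about -0.38. Free pivot: left alone the swing dies with a time constant over 40 s. angle'' = -(g sin(angle) + a cos(angle)) / L, a = carriage acceleration; L = 1.42 m nominal (1.18 to 1.64 with the hidden tongs mass): period about 2.4 s.
- tongs: Stainless tongs, 270 mm from tip centre to hinge disc centre, two parallel legs 24 mm wide overall, gripped near their middle by the black clamp (50 mm wide) that turns with them; together nominally 0.26 kg, plus 0.08 kg of swing hub. Origin on the pivot axis, z from tips to hinge end. The hinge end with its ring reaches 171 mm above the pivot. The robot must not touch them.
- tip (a point): Centre of the round tips of the tongs (30 mm diameter disc, 30 mm long along stand x), 135 mm below the pivot when plumb. Plumb, the underside of the tips is 70 mm above the counter.
- ledge: Yellow parking ledge, a fixed plate 60 mm (x) by 110 mm (y) by 6 mm; origin same as the stand. Its free edge is at stand y = -205 mm, its top about 79.7 mm above the counter, so the tips rest on it while the carriage joint is below about 0.045 and then drop off with the swing at about -0.38 rad. Do not slide the carriage to stand -y while the tips rest on it.
- ramekin: Red ceramic ramekin, loose, 92 mm across the rim, 80 mm across the foot, 45 mm high, 84 mm clear mouth, 0.28 kg; it stands on the counter below the swing plane (stand x about 50 mm). Origin at the centre of its underside.
- pinch_bowl: Small glass pinch bowl, loose, 76 mm across, 35 mm high; bystander. Origin at the centre of its underside.
- warmer: Closed round plastic tortilla warmer, orange with a yellow lid, 196 mm across, 80 mm high with knob; bystander. Origin at the centre of its underside.
- squeezer: Aluminium lime squeezer lying flat, cup 68 mm across at its origin, two handles reaching 175 mm to its -x; 36 mm high; bystander. Origin at the centre of the cup's underside.
Mind the look-alikes: they are no part of the job. What is meant by the ramekin is not black or purple, and is the larger of those in its own colour.

How it is judged (in metres and radians):
On the way, in this order (a step that is already met when the one before it is completed fails the run):
1. the tongs have left the ledge: carriage past 70 mm and the swing back through 0.2 rad (value of joint carriage above 0.07 m and value of joint holder above -0.2 rad), for 0.2 s.
2. the tips hang over the middle of the ramekin (within 25 mm), swing within 0.1 rad of plumb, for 4 s (horizontal distance between tip and ramekin below 0.025 m and value of joint holder between -0.1 and 0.1 rad), for 4 s.
At the end, for the whole second after the job is handed in: Grip released; the tongs tips stay within 25 mm horizontally of the ramekin's centre and the tongs within 0.1 rad of plumb; the ramekin upright and at rest (all of step 2 and angle between ramekin's own z axis and vertical below 0.1 rad and linear speed of ramekin below 0.02 m/s); the robot touches nothing.
It fails at once if the robot touches the tongs or their clamp (contact force between any of the arm, the fingers and tongs above 0.5 N).
It fails at once if the tips knock against the ledge after leaving it (contact force between tongs and ledge above 0.3 N and value of joint holder above -0.22 rad).
It fails at once if the tongs whip up beyond 0.8 rad (value of joint holder above 0.8 rad or value of joint holder below -0.8 rad).
It fails at once if the ramekin is pushed away (distance of ramekin from where it was at the start of the episode above 0.02 m).
It fails at once if another thing on the counter is disturbed (distance of any of pinch_bowl, warmer, squeezer from where it was at the start of the episode above 0.03 m).
It also fails if it takes over 59 s, if anything falls off the work surface, if the arm or the gripper's body presses on something with over 40 N, if the wrist force passes 120 N, or if a joint passes its speed limit or range.

### The arm

A 6-joint arm with a two-finger parallel gripper is mounted at the origin on the work surface. World frame = base frame: x ahead of the robot, y to its left, z up, the work surface at z = 0. Lengths are in mm, angles in rad, forces in N, time in s.
With the tool pointing down it reaches from about 350 to 975 mm from the base axis. Payload 7.1 kg.
Tool frame: the origin (TCP) lies at the very end of the fingers, on their centre line; the grasp point (between the pads) lies 19 mm behind it; z points along the fingers, y is the line along which they close (so a half turn about z gives the same grasp; the last joint's range is limited). The gripper opens to 88 mm and grips with 3 to 60 N. Pads are 20 mm wide; open, the fingers measure 115 mm over their backs; the gripper's body (75 mm by 178 mm) begins 61 mm behind the grasp point.
Start: joints at [-1.234, 0.423, 1.63, -0, 1.089, -0.019], TCP at [217.729, -585.831, 185.575] pointing down, gripper open.
Joint ranges: [-3, 3], [-0.9, 2.11], [0.09, 2.58], [-1.31, 4.45], [0.11, 2.69], [-2.54, 2.54]. Speed limits (rad/s): [2.39, 2.39, 3.01, 3.14, 3.14, 3.14].

### API

Orientations are given as a rotation vector (axis times angle).
In Python, from workcell import ctrl, optics gives the robot as it stands.
- The arm moves only by the shell command python3 -m jog 'ROWS'. ROWS is JSON, a list of rows, each a list of 7 numbers: the shift along the tool's x, y, z in units of 40 mm (1.0 is 40 mm), then the turn, a rotation vector about the tool's x, y, z in units of 6 degrees (1.0 is 6 degrees), then the opening, from 0 (shut) to 1 (fully open). A call has 1 to 20 rows; each row shifts and turns the commanded pose from where the row before left it, along the tool's axes as they then stand; what a row does not reach is not made up. A row lasts 1/10 s, in which the tool goes at most 50 mm and 8.59 degrees, less where a joint would pass 70% of its speed; a pose out of reach is approached as far as the arm can. A call is refused whole if a number of a shift passes 1 or a number of a turn 1, either way. A call with a gripper value outside its range is refused whole. The fingers move at their own pace and stop on an object; the grip force is fixed at half the most. Time passes only in rows, so rows that do not move let the fingers close. It gives the time, the measured TCP pose, the force, the opening and the grip force at its end, in the units of the state.
- ctrl.get_obs(): the state, without advancing time (a new reading comes with each control period).
- optics.get_image(name): name is "scene" or "top" or "wrist"; returns the picture (384x512x3 uint8, red, green, blue); there is no depth.
- optics.camera_model(name): a dict with "fov_y" (degrees; the focal length in pixels is half the picture's height over the tangent of half this angle, whatever the lens; pixels are square), "cx", "cy" (the principal point, pixels), "k1" (the pictures are not rectified: a ray, as slopes to the right and down, at radius r is drawn at 1 + k1 r^2 times it, then the intrinsics apply), "view" (4x4, takes a point from world to camera coordinates); the wrist camera has in their place "hand_eye" (4x4, takes a point from camera to tool coordinates, whose origin is the TCP and whose axes are the flange's). Camera axes: x right, y up, looking along -z (the intrinsics and any distortion apply to the point x, -y, -z); pixel columns grow to the right and rows downward; lengths in mm; the calibration is good to about 2 mm. A picture is of the moment at which its call begins: read the wrist's pose just before it. camera_model takes no time and is no camera call.
- ctrl.close_job(): hands the job in; it is judged then, once.
Trained networks look in the newest picture that a camera, given by its name, has taken for a name from the list of things; names that differ only in an ending like _2 or _b are one class to them, and where a whole thing is asked for, a point or a joint stands for the part that bears it (a point fixed in the world has none). Each returns a list of dicts, best first, with "conf" (0 to 1); they miss things now and then, are a little off and sometimes report something else, mostly with a low value. They report only what shows in the picture. A call takes as long as a camera call. They do not tell look-alikes from the thing itself.
- optics.masks_of(target, camera): "pixels" (384x512 bool, what is visible of it) and "extent" ([centre column, centre row, width, height] in pixels, round what is visible of it).
The state is a dict: "t": time; "qpos": joint angles; "qvel": joint speeds; "joint_torque": joint torques, N m; "ee_pos": TCP position; "orientation": TCP orientation; "ft_force": force on the tool from outside, world axes, zero at the start; "moment": the same for the moment, N m; "width": finger opening in mm; "grasp_force": force on a finger pad.
Only numpy, scipy, OpenCV 4.12 (cv2) and the standard library are available. Lean on these libraries where they do the work, as an engineer would, in place of code of your own. Each camera call takes 0.05 s, during which the arm holds its last target. There are 200 camera calls.

## Working session

There is one attempt and no reset: what is moved stays moved. The work goes in short steps, Python scripts to look and compute and a shell command to move; the robot and the scene stay as the last step left them, time stands still between calls to the robot, and variables do not carry over. Pictures are saved under pics/ and viewed, at most 10 in all, crops included, and the job is handed in when it is done.

```bash
ls; mkdir -p pics; cat > h.py <<'E'
import numpy as np, cv2, json
from workcell import ctrl, optics
def save(name,fn):
    im=optics.get_image(name); cv2.imwrite('pics/'+fn,im[:,:,::-1]); return im
def ray(name,u,v,pose=None):
    m=optics.camera_model(name); f=192/np.tan(np.radians(m['fov_y']/2))
    d=np.array([(u-m['cx'])/f,(v-m['cy'])/f]); s=d.copy()
    for _ in range(20): s=d/(1+m['k1']*(s@s))
    r=np.array([s[0],-s[1],-1.])
    if 'view' in m: T=np.linalg.inv(np.array(m['view']))
    else:
        o=pose or ctrl.get_obs(); P=np.eye(4); P[:3,:3]=cv2.Rodrigues(np.array(o['orientation'],float))[0]; P[:3,3]=o['ee_pos']
        T=P@np.array(m['hand_eye'])
    return T[:3,3],T[:3,:3]@r
def atz(name,u,v,z,pose=None):
    o,d=ray(name,u,v,pose); return o+d*(z-o[2])/d[2]
def proj(name,p):
    m=optics.camera_model(name); f=192/np.tan(np.radians(m['fov_y']/2))
    c=np.array(m['view'])@np.append(p,1); s=np.array([c[0],-c[1]])/-c[2]; s=s*(1+m['k1']*(s@s))
    return f*s+[m['cx'],m['cy']]
def tri(*rays):
    A=0;b=0
    for o,d in rays:
        d=d/np.linalg.norm(d);M=np.eye(3)-np.outer(d,d);A=A+M;b=b+M@o
    return np.linalg.solve(A,b)
E
python3 - <<'E'
from h import *
a=save('scene','s0.png');b=save('top','t0.png')
cv2.imwrite('pics/both0.png',cv2.resize(np.vstack([a,b]),None,fx=.78,fy=.78)[:,:,::-1])
print(ctrl.get_obs())
for n in('scene','top'):
  for t in('ramekin','grip','tip','ledge','stand','pinch_bowl'):
    for x in optics.masks_of(t,n): print(n,t,round(x['conf'],2),np.round(x['extent'],1))
E
```

```text
pics
{'t': 0.1, 'qpos': array([-1.23398484e+00,  4.23732724e-01,  1.63055175e+00,  6.64672315e-06,
        1.08864314e+00, -1.89998801e-02]), 'qvel': array([ 0.00090916, -0.00227679, -0.00258671,  0.00141089, -0.00059715,
        0.00187638]), 'joint_torque': array([-5.18617053e-04, -5.45615816e+01, -2.74324501e+01,  6.45029219e-02,
        1.88591075e-02, -4.69458064e-05]), 'ee_pos': array([ 217.57055555, -585.34333319,  184.92356267]), 'orientation': array([-3.09070985e+00, -5.55725361e-01,  3.22551062e-04]), 'ft_force': array([-0.5272861 ,  0.43973469,  0.37432116]), 'moment': array([ 0.04838439,  0.01119728, -0.01005054]), 'grasp_force': 0.0, 'width': 87.66937333913681}
scene ramekin 0.81 [269.6 186.9  28.9  23.7]
scene ramekin 0.8 [243.9 205.9  24.5  25.1]
scene ramekin 0.72 [211.7 215.2  22.8  22.5]
scene ramekin 0.69 [261.4 234.   35.7  29.2]
scene grip 0.94 [174.8 182.4  50.5 123.4]
scene tip 0.82 [174.9 181.9  49.2 128.7]
scene tip 0.68 [234.7 196.4 255.8 156.7]
scene ledge 0.73 [152.1 240.8  45.6  24.6]
scene ledge 0.71 [189.6 293.2  91.5  80.7]
scene stand 0.85 [235.4 195.1 257.9 158.8]
scene stand 0.74 [175.2 178.2  51.3 129.8]
scene pinch_bowl 0.73 [267.6 261.2  32.   26.9]
scene pinch_bowl 0.19 [260.1 233.8  36.1  29.5]
top ramekin 0.91 [292.1 262.9  30.2  25.9]
top ramekin 0.73 [246.1 262.6  32.2  29.9]
top ramekin 0.72 [190.8 287.4  38.5  40.9]
top ramekin 0.62 [255.7 193.8  43.8  34.3]
top grip 0.59 [366.4 231.4  44.3 108. ]
top tip 0.69 [366.6 198.4  41.4  48.4]
top ledge 0.94 [400.6 226.9  30.1  47.2]
top stand 0.86 [263.8 232.8 382.3 108.5]
top pinch_bowl 0.94 [274.4 158.1  32.   30.7]
```

View pics/s0.png

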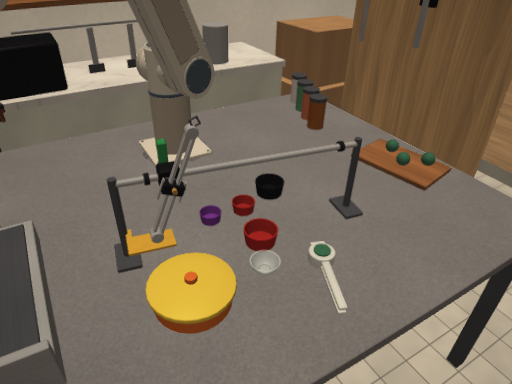

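View pics/t0.png

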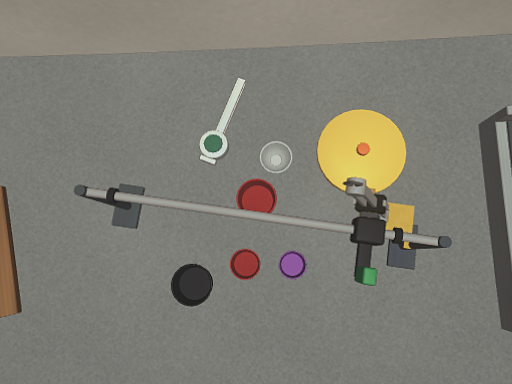

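The candidates for the ramekin are: large red (scene 261,234; top 256,197), small red (scene 243,205; top 245,263), black (269,187) and purple (211,215). I choose the large red one. The grip is green, at scene (162,152) and top (368,276).

```bash
cat > m.py <<'E'
from h import *
from scipy.optimize import least_squares
s=cv2.imread('pics/s0.png');t=cv2.imread('pics/t0.png')
def comp(im,lo,hi,near):
    h=cv2.inRange(cv2.cvtColor(im,cv2.COLOR_BGR2HSV),lo,hi)
    n,l,st,c=cv2.connectedComponentsWithStats(h)
    ok=[i for i in range(1,n) if st[i,4]>15]
    i=min(ok,key=lambda i:np.hypot(*(c[i]-near))); return st[i],c[i],l==i
for nm,im,nr in(('s',s,(162,150)),('t',t,(369,277))): print('grip',nm,comp(im,(45,120,30),(80,255,255),nr)[:2])
# red ramekin rim: circle via hull
for nm,cam,im,nr in(('s','scene',s,(261,234)),('t','top',t,(256,197))):
    st,c,m=comp(im,(0,120,50),(8,255,255),nr); ys,xs=np.nonzero(m)
    hull=cv2.convexHull(np.c_[xs,ys].astype(np.int32))[:,0]
    print('ram',nm,st,c)
    # silhouettes model: hull of rim(z45,r46)+foot(z0,r40)
    a=np.linspace(0,2*np.pi,60)
    def sil(p):
        P=[proj(cam,[p[0]+r*np.cos(k),p[1]+r*np.sin(k),z]) for r,z in((46,45),(40,0)) for k in a]
        P=np.array(P); return np.r_[P.min(0),P.max(0)]
    tgt=np.r_[hull.min(0)-.5,hull.max(0)+.5]
    q=least_squares(lambda p:sil(p)-tgt,atz(cam,*c,30)[:2]); print(q.x,q.fun)
E
python3 m.py; python3 - <<'E'
from h import *
z=lambda p:np.array(p,float)
# crops for rail ends
t=cv2.imread('pics/t0.png');s=cv2.imread('pics/s0.png')
g=lambda im,x,y,w=40,h=40:cv2.resize(im[y-h:y+h,x-w:x+w],(400,300) if 0 else (400,400),interpolation=cv2.INTER_CUBIC)
A=np.hstack([g(t,95,195),g(t,425,240)]);
cv2.imwrite('pics/c1.png',A)
for p in((160,146),):print(1)
print(tri(ray('scene',162,140),ray('top',369,276)))
print('railL',tri(ray('scene',357,142),ray('top',81,190)),'R',tri(ray('scene',118,181),ray('top',445,242)))
for e in((81,190),(445,242)):print(atz('top',*e,228),atz('top',*e,240))
E
```

```text
grip s (array([156, 139,  12,  24, 204], dtype=int32), array([161.78921569, 150.6127451 ]))
grip t (array([363, 267,  13,  18,  67], dtype=int32), array([371.59701493, 275.55223881]))
ram s [244 218  34  33 909] [260.12321232 233.66886689]
[612.36861013   9.73334299] [-0.51017982 -0.52716843  0.51183642  0.39576173]
ram t [ 236  179   41   34 1078] [256.27736549 195.84415584]
[620.31532451   9.28324642] [ 0.08341305 -3.25204608 -0.09752401  3.15892169]
1
[ 451.09027965 -177.63150497  273.6085392 ]
railL [610.46564329 314.82891891 223.68188532] R [ 505.11206073 -310.05173956  230.02453377]
[610.95492952 314.79022959 228.        ] [608.7692934  308.64628569 240.        ]
[ 502.62094183 -318.67183812  228.        ] [ 502.33614099 -313.70101488  240.        ]
```

View pics/c1.png

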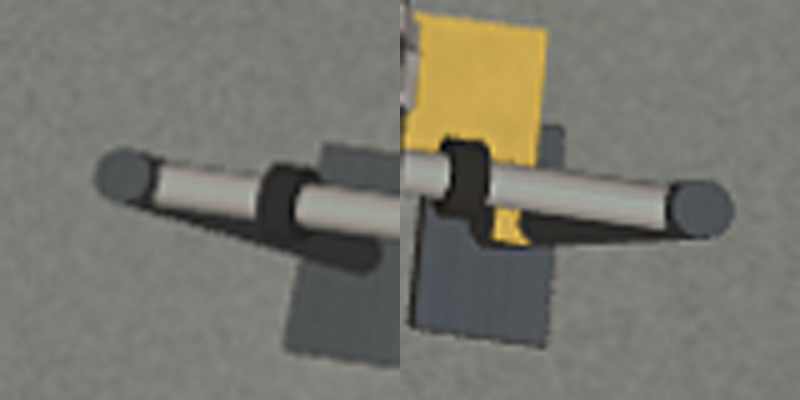

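The crop shows both post tops of the rail, at top (80,190) and (445,242). They give stand centre ≈(556,-2) and yaw ≈-0.169. The grip is at ≈(451,-178) with its top at 273.6. The ramekin is at ≈(614,9.5), so the carriage target is ≈0.221. I'll approach above the grip first.

```bash
python3 -m jog '[[0,0,-0.9,0,0,0,1],[0.2,-0.2,-0.95,0,0,0,1],[0.5,-0.5,-0.9,0,0,0,1],[0.75,-0.63,-0.6,0,0,0,1],[0.75,-0.63,-0.3,0,0,0,1],[0.75,-0.63,0,0,0,0,1],[0.75,-0.63,0,0,0,0,1],[0.75,-0.63,0,0,0,0,1],[0.75,-0.63,0,0,0,0,1],[0.75,-0.63,0,0,0,0,1],[0.75,-0.63,0,0,0,0,1],[0.75,-0.63,0,0,0,0,1],[0.75,-0.6,0,0,0,0.5,1],[0,0,0,0,0,1,1],[0,0,0,0,0,1,1],[0,0,0,0,0,1,1],[0,0,0,0,0,1,1],[0,0,0,0,0,0.5,1],[0,0,0,0,0,0,1],[0,0,0,0,0,0,1]]'
python3 - <<'E'
from h import *
o=ctrl.get_obs();R=cv2.Rodrigues(np.array(o['orientation']))[0];print(o['t'],o['ee_pos'],R.round(4).tolist(),o['ft_force'])
s=cv2.imread('pics/s0.png');t=cv2.imread('pics/t0.png')
w=optics.get_image('wrist')[:,:,::-1]
A=np.hstack([cv2.resize(t[160:310,160:310],(400,400)),cv2.resize(w,(400,300),).copy() if 0 else cv2.copyMakeBorder(cv2.resize(w,(400,300)),0,100,0,0,0)])
cv2.imwrite('pics/c2.png',A)
d=np.array([450.6+.5,-175.,236])-o['ee_pos'];print('tool delta units',R.T@d/40, 'turn',np.arctan2(R[1,0],R[0,0])+.1694)
E
```

```text
t: 2.7
ee_pos: [428.0, -210.2, 331.6]
orientation: [3.131, -0.261, 0.0]
ft_force: [-0.0, -0.1, -0.3]
width: 87.5
grasp_force: 0.0
2.7 [ 428.03034661 -210.2212327   331.64137422] [[0.9862, -0.1655, 0.0001], [-0.1655, -0.9862, -0.0], [0.0001, 0.0, -1.0]] [-0.0466774  -0.05787877 -0.31987475]
tool delta units [ 0.42286284 -0.96388188  2.39105188] turn 0.003147260413127989
```

View pics/c2.png

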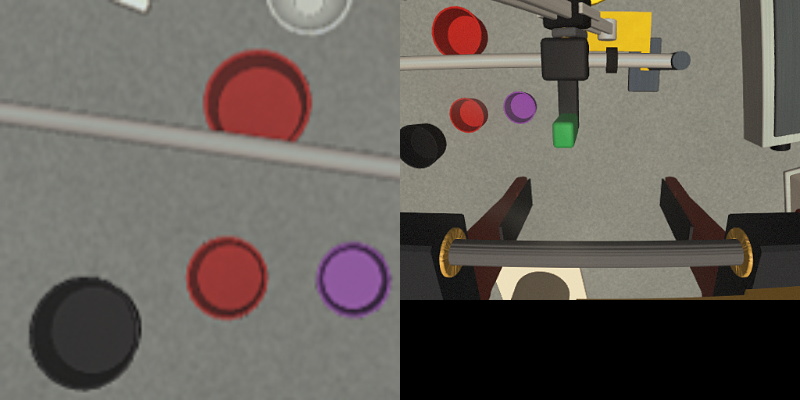

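The crop shows the large red ramekin at (258,100), clearly bigger than the small red one at (228,278). The wrist view shows the grip clear, at wrist px ≈(211,170).

```bash
python3 -c "
from h import *
print(atz('wrist',211,169,273))"
python3 -m jog '[[0.2,-0.48,0,0,0,0,1],[0.22,-0.48,0,0,0,0,1],[0,0,0,0,0,0,1]]'
```

```text
[ 453.41690005 -183.93651443  273.        ]
t: 3.05
ee_pos: [451.9, -174.0, 331.6]
orientation: [-3.13, 0.259, -0.001]
ft_force: [-0.2, -0.9, -0.4]
width: 88.1
grasp_force: 0.0
```

```bash
python3 -m jog '[[0,0,0.4,0,0,0,1],[0,0,0.6,0,0,0,1],[0,0,0.6,0,0,0,1],[0,0,0.5,0,0,0,1],[0,0,0.29,0,0,0,1],[0,0,0,0,0,0,0.5],[0,0,0,0,0,0,0.2],[0,0,0,0,0,0,0.1],[0,0,0,0,0,0,0],[0,0,0,0,0,0,0],[0,0,0,0,0,0,0],[0,0,0,0,0,0,0]]'
cat > ang.py <<'E'
from h import *
C=np.array([556.4,-2.1]);Y=np.array([.1686,.9857]);X=np.array([.9857,-.1686])
def carr(o): return (np.array(o['ee_pos'][:2])-C)@Y/1000+.200
def pts(x,th,off=0):
    # axis points; off = lateral mm in swing plane
    s=np.r_[np.linspace(-125,-45,14),np.linspace(60,150,10)]
    y=(x-.2)*1000+(-s)*np.sin(th)+off*np.cos(th); z=220+s*np.cos(th)+off*np.sin(th)
    P=C+50*X+y[:,None]*Y
    return np.c_[P,z]
def measure(cam='scene'):
    o=ctrl.get_obs(); t=o['t']; x=carr(o); im=optics.get_image(cam); r=optics.masks_of('tongs',cam)
    return t,x,im,r
def fit(mask,x,cam='scene',ths=np.arange(-.7,.71,.01)):
    m=cv2.GaussianBlur(mask.astype(np.float32),(3,3),0);sc=[]
    for th in ths:
        v=0
        for off,w in((-8,1),(0,1),(8,1),(-22,-1.5),(22,-1.5)):
            q=np.array([proj(cam,p) for p in pts(x,th,off)],np.float32)
            v+=w*cv2.remap(m,q[:,:1],q[:,1:],1).mean()
        sc.append(v)
    sc=np.array(sc);i=int(np.clip(sc.argmax(),1,len(sc)-2));a,b,c=sc[i-1:i+2]
    return ths[i]+(ths[1]-ths[0])*.5*(a-c)/(a-2*b+c+1e-9), sc.max()
E
python3 - <<'E'
from ang import *
vis=[]
for cam in('scene','top'):
    t,x,im,r=measure(cam); im=im[:,:,::-1].copy();print(cam,t,x)
    for k in r: print(k['conf'],np.round(k['extent']),fit(k['pixels'],x,cam))
    if r: c,_=cv2.findContours(r[0]['pixels'].astype(np.uint8),0,2); cv2.drawContours(im,c,-1,(255,0,255),1)
    for p in pts(x,-.38): cv2.circle(im,tuple(int(v) for v in np.round(proj(cam,p))),1,(255,255,0),-1)
    vis.append(cv2.resize(im[90:290,120:270] if cam=='scene' else im[150:300,300:412+38],(400,533)if cam=='scene' else (400,400)))
vis[1]=cv2.copyMakeBorder(vis[1],0,133,0,0,0);cv2.imwrite('pics/v1.png',np.hstack(vis))
E
```

```text
t: 4.25
ee_pos: [451.2, -175.2, 236.2]
orientation: [3.13, -0.263, 0.001]
ft_force: [-0.7, 0.0, -0.3]
width: 35.1
grasp_force: 0.0
scene 4.25 0.011640199059258477Traceback (most recent call last):
  File "<stdin>", line 5, in <module>
  File "ang.py", line 18, in fit
    q=np.array([proj(cam,p) for p in pts(x,th,off)],np.float32)
                ~~~~^^^^^^^
  File "h.py", line 18, in proj
    m=optics.camera_model(name); f=192/np.tan(np.radians(m['fov_y']/2))
ValueError: time passes only in moves, steps and waits
```

```bash
python3 -m jog '[[0,0,0,0,0,0,0],[0,0,0,0,0,0,0],[0,0,0,0,0,0,0],[0,0,0,0,0,0,0],[0,0,0,0,0,0,0]]'
python3 - <<'E'
s=open('h.py').read()
s=s.replace("def save","import functools\n@functools.lru_cache\ndef cm(n): return optics.camera_model(n)\ndef save",1).replace("m=optics.camera_model(name)","m=cm(name)")
open('h.py','w').write(s)
E
python3 - <<'E'
from ang import *
vis=[]
for cam in('scene','top'):
    t,x,im,r=measure(cam); im=im[:,:,::-1].copy();print(cam,t,x)
    for k in r: print(k['conf'],np.round(k['extent']),fit(k['pixels'],x,cam))
    if r: c,_=cv2.findContours(r[0]['pixels'].astype(np.uint8),0,2); cv2.drawContours(im,c,-1,(255,0,255),1)
    for p in pts(x,-.38): cv2.circle(im,tuple(int(v) for v in np.round(proj(cam,p))),1,(255,255,0),-1)
    vis.append(cv2.resize(im[90:290,120:270] if cam=='scene' else im[150:300,300:412+38],(400,533)if cam=='scene' else (400,400)))
vis[1]=cv2.copyMakeBorder(vis[1],0,133,0,0,0);cv2.imwrite('pics/v1.png',np.hstack(vis))
E
```

```text
t: 4.85
ee_pos: [451.4, -175.2, 236.2]
orientation: [3.13, -0.263, 0.001]
ft_force: [0.6, 0.1, 4.4]
width: 0.7
grasp_force: 2.1
scene 4.85 0.011625959016525245
0.81 [177. 179.  52. 129.] (np.float64(-0.40811971325419005), np.float32(2.4457347))
top 4.95 0.01160369102378811
0.87 [363. 198.  47.  45.] (np.float64(-0.449547245026962), np.float32(1.393795))
0.17 [362. 215.  47.  77.] (np.float64(-0.4374672076008638), np.float32(1.2888615))
```

View pics/v1.png

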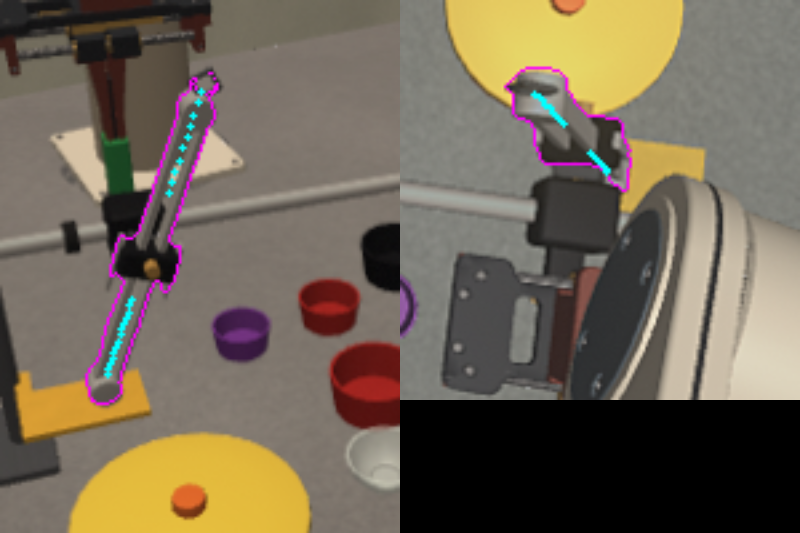

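The fingers closed to 0.7 mm, so they missed the grip. In the scene crop the green block shows in front of and below the finger tips. I'll take one more look.

```bash
python3 - <<'E'
from ang import *
o=ctrl.get_obs()
s=optics.get_image('scene')[:,:,::-1].copy();w=optics.get_image('wrist')[:,:,::-1].copy()
tcp=np.array(o['ee_pos'])
cv2.imwrite('pics/s1.png',s);cv2.imwrite('pics/w1.png',w)
print('tcp scene',proj('scene',tcp),'grip top',proj('scene',[450,-178,273]),'bottom',proj('scene',[450,-178,203]))
m=cm('wrist');print(m['hand_eye'],m['fov_y'],m['k1'])
T=np.eye(4);T[:3,:3]=cv2.Rodrigues(np.array(o['orientation']))[0];T[:3,3]=tcp
mm=dict(m);mm['view']=np.linalg.inv(T@np.array(m['hand_eye']))
def pw(p):
    f=192/np.tan(np.radians(m['fov_y']/2));c=mm['view']@np.append(p,1);a=np.array([c[0],-c[1]])/-c[2];a=a*(1+m['k1']*(a@a));return f*a+[m['cx'],m['cy']]
print('wrist tcp',pw(tcp),'griptop',pw([450,-178,273]))
A=cv2.resize(s[100:200,110:230],(480,400),interpolation=2);cv2.imwrite('pics/v2.png',np.hstack([A,cv2.copyMakeBorder(cv2.resize(w,(320,240)),0,160,0,0,0)]))
E
```

```text
tcp scene [164.15165079 153.54914446] grip top [161.24859884 140.00866165] bottom [164.32305632 165.34950227]
[[-4.69779818e-04  9.58030019e-01  2.86667512e-01  7.96381664e+01]
 [ 9.99999573e-01  6.78098072e-04 -6.27412187e-04  7.08491141e-01]
 [-7.95468397e-04  2.86667095e-01 -9.58029929e-01 -1.98579839e+02]
 [ 0.00000000e+00  0.00000000e+00  0.00000000e+00  1.00000000e+00]] 59.4379378985197 -0.07079530321549937
wrist tcp [249.27514086 221.52363351] griptop [254.62065918 248.84072161]
```

View pics/v2.png

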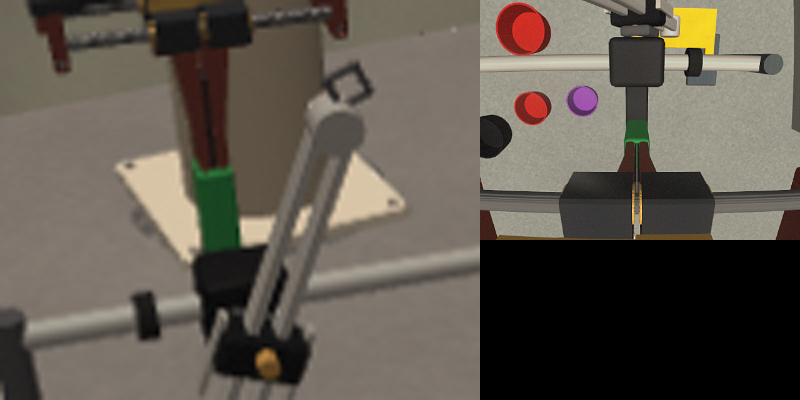

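```bash
python3 - <<'E'
from ang import *
w=cv2.imread('pics/w1.png');g=cv2.inRange(cv2.cvtColor(w,cv2.COLOR_BGR2HSV),(45,100,20),(80,255,255))
ys,xs=np.nonzero(g);print(xs.min(),xs.max(),ys.min(),ys.max())
for r in range(ys.min(),ys.max()+1,4):
    q=xs[ys==r]
    if len(q):print(r,q.min(),q.max(),w[r,(q.min()+q.max())//2].tolist())
for z in(236,255,273,290):
  for r in(ys.min(),ys.max()): 
    p=atz('wrist',251,r,z);print(z,r,p.round(1),((p[:2]-C)@X).round(1),((p[:2]-C)@Y).round(1))
o=ctrl.get_obs();print(o['qpos'],(np.array(o['ee_pos'][:2])-C)@X)
s=cv2.imread('pics/s1.png');g=cv2.inRange(cv2.cvtColor(s,cv2.COLOR_BGR2HSV),(45,100,20),(80,255,255))
n,l,st,c=cv2.connectedComponentsWithStats(g);print(st[1:],c[1:])
E
```

```text
8 288 38 267
38 238 288 [10, 10, 14]
194 236 265 [40, 78, 40]
198 235 266 [48, 81, 41]
202 235 267 [45, 83, 41]
206 234 267 [44, 80, 40]
210 233 268 [41, 78, 36]
214 233 268 [44, 78, 35]
218 232 269 [39, 76, 33]
222 232 270 [53, 114, 45]
226 231 270 [76, 157, 55]
230 231 270 [57, 106, 48]
234 231 270 [60, 114, 52]
238 31 270 [136, 148, 151]
242 250 251 [59, 111, 52]
246 250 251 [62, 114, 54]
250 250 251 [61, 113, 51]
254 250 251 [55, 107, 45]
258 250 251 [54, 109, 47]
262 250 251 [61, 115, 53]
266 250 251 [50, 101, 43]
236 38 [ 557.7 -194.4  236. ] 33.7 -189.3
236 267 [ 419.  -170.9  236. ] -106.9 -189.5
255 38 [ 555.  -193.9  255. ] 30.9 -189.3
255 267 [ 429.6 -172.6  255. ] -96.2 -189.5
273 38 [ 552.4 -193.4  273. ] 28.3 -189.3
273 267 [ 439.6 -174.3  273. ] -86.1 -189.4
290 38 [ 550. -193.  290.] 25.9 -189.2
290 267 [ 449.1 -175.9  290. ] -76.5 -189.4
[-3.95034103e-01  1.51026574e-01  1.88332828e+00  1.10503874e-04
  1.10661943e+00  1.34355308e+00] -74.379402559217
[[158 140  12  23 192]
 [386 140  12  11  95]
 [397 152  13  12 112]
 [422 153  13  11 109]
 [314 245  16  11 137]] [[163.82291667 151.50520833]
 [391.70526316 144.87368421]
 [403.02678571 157.8125    ]
 [427.86238532 158.06422018]
 [321.70072993 249.91970803]]
```

The wrist view shows green through the slit between the closed fingers, with the tips just over the grip's top. So the real fingers end about 37 mm higher than the reported TCP. I'll open, go lower and close again, watching the force.

```bash
python3 -m jog '[[0,0,-0.1,0,0,0,0.7],[0,0,0,0,0,0,0.7],[0,0,0,0,0,0,0.7],[0,0,0,0,0,0,0.7],[0,0,0,0,0,0,0.7],[0,0,0,0,0,0,0.7],[0,0,0,0,0,0,0.7],[0,0,0.2,0,0,0,0.7],[0,0,0.2,0,0,0,0.7],[0,0,0.2,0,0,0,0.7],[0,0,0,0,0,0,0.7]]'; python3 -m jog '[[0,0,0.2,0,0,0,0.7],[0,0,0.1,0,0,0,0.7],[0,0,0,0,0,0,0.7]]'
```

```text
t: 6.25
ee_pos: [450.0, -174.7, 214.4]
orientation: [-3.13, 0.263, 0.004]
ft_force: [-0.1, -0.2, -0.6]
width: 61.4
grasp_force: 0.0
t: 6.55
ee_pos: [450.6, -175.0, 203.2]
orientation: [-3.13, 0.263, 0.002]
ft_force: [-0.3, 0.3, -0.6]
width: 61.5
grasp_force: 0.0
```

```bash
python3 -m jog '[[0,0,0,0,0,0,0],[0,0,0,0,0,0,0],[0,0,0,0,0,0,0],[0,0,0,0,0,0,0],[0,0,0,0,0,0,0],[0,0,0,0,0,0,0],[0,0,0,0,0,0,0],[0,0,0,0,0,0,0],[0,0,0,0,0,0,0]]'
python3 -c "
from ang import *
t,x,im,r=measure('scene');print(t,x,[(k['conf'],fit(k['pixels'],x)) for k in r]); cv2.imwrite('pics/s2.png',im[:,:,::-1])"
```

```text
t: 7.45
ee_pos: [451.1, -175.2, 204.1]
orientation: [3.131, -0.263, 0.0]
ft_force: [-0.8, 0.5, 2.0]
width: 21.9
grasp_force: 30.0
7.45 0.01160990597896111 [(0.86, (np.float64(-0.4111177959008892), np.float32(2.4585114)))]
```

Gripped (width 21.9, 30 N). Next I slide off the ledge to x≈0.10 and observe the swing.

```bash
cat > obs.py <<'E'
import sys
from ang import *
from scipy.optimize import least_squares
from scipy.integrate import solve_ivp
n=int(sys.argv[1]); Lp,bp=(float(v) for v in sys.argv[2:4]); sl=float(sys.argv[4]) if len(sys.argv)>4 else .15
D=[]
for i in range(n):
    t,x,im,r=measure('scene')
    if r: D.append((t,x,*fit(r[0]['pixels'],x)))
D=np.array(D); ok=D[:,3]>.75*np.median(D[:,3]); print('x',D[:,1].mean().round(4),'used',ok.sum()); print((np.c_[D[:,0],D[:,2],D[:,3]]).round(3).tolist())
D=D[ok]; t0=D[0,0]
te=ctrl.get_obs()['t']
def sim(p,ts): return solve_ivp(lambda t,y:[y[1],-9.81*np.sin(y[0])/p[2]],(0,ts[-1]+1e-6),p[:2],t_eval=ts,rtol=1e-7).y
f=lambda p:np.r_[(sim(p,D[:,0]-t0)[0]+p[3]-D[:,2])/.01,(p[2]-Lp)/sl,(p[3]-bp)/.02]
q=least_squares(f,[D[0,2]-bp,0,Lp,bp],loss='soft_l1'); p=q.x
print('rms',np.sqrt(np.mean((q.fun[:-2]*.01)**2)),'L %.3f bias %.3f'%(p[2],p[3]))
y=sim(p,np.array([0,te-t0]))[:,-1]; w=np.sqrt(9.81/p[2])
print('now t',te,'th %.4f thd %.4f amp %.4f'%(y[0],y[1],np.hypot(y[0],y[1]/w)))
E
python3 -m jog '[[0,-0.2,0,0,0,0,0],[0,-0.4,0,0,0,0,0],[0,-0.5,0,0,0,0,0],[0,-0.5,0,0,0,0,0],[0,-0.4,0,0,0,0,0],[0,-0.2,0,0,0,0,0]]'; python3 obs.py 24 1.42 -0.01
```

```text
t: 8.15
ee_pos: [466.1, -87.1, 204.1]
orientation: [-3.131, 0.261, -0.001]
ft_force: [1.3, -1.6, 1.9]
width: 21.7
grasp_force: 30.0
x 0.0996 used 22
[[8.15, -0.229, 2.841], [8.25, -0.139, 2.456], [8.35, 0.014, 2.815], [8.45, 0.107, 2.522], [8.55, 0.23, 2.49], [8.65, 0.298, 1.997], [8.75, 0.361, 2.166], [8.85, 0.4, 2.058], [8.95, 0.408, 2.044], [9.05, 0.389, 1.339], [9.15, 0.341, 2.256], [9.35, 0.181, 2.264], [9.45, 0.088, 2.371], [9.55, -0.048, 2.272], [9.65, -0.157, 2.499], [9.75, -0.228, 2.785], [9.85, -0.312, 2.934], [9.95, -0.372, 2.918], [10.05, -0.405, 2.946], [10.15, -0.394, 2.881], [10.25, -0.369, 2.912], [10.35, -0.323, 2.89], [10.45, -0.237, 2.93]]
rms 0.010966422625517554 L 1.318 bias 0.002
now t 10.55 th -0.1416 thd 1.0370 amp 0.4056
```

```bash
cat > plan.py <<'E'
import sys, numpy as np
from scipy.optimize import minimize
x0,th,thd,L,xt=map(float,sys.argv[1:6]); N=int(sys.argv[6]); tau=float(sys.argv[7]) if len(sys.argv)>7 else .04
n=20; dt=.1/n
def sim(r,L=L,tail=3):
    cmd=x0;c=x0;x=x0;v=0;a=th;w=thd;H=[]
    for u in np.r_[r,np.zeros(tail)]:
        for k in range(n):
            c+=u*.04/n
            vn=(c-x)/tau; acc=(vn-v)/dt; v=vn; x+=v*dt
            w+=-(9.81*np.sin(a)+acc*np.cos(a))/L*dt; a+=w*dt
        H.append((x,a,w))
    return np.array(H)
def cost(r,L=L):
    H=sim(r,L); x,a,w=H[-1]
    J=3e3*(a*a+w*w*L/9.81)+1e4*(x-xt)**2
    J+=2e4*np.sum(np.maximum(0,H[:,0]-.395)**2+np.maximum(0,.085-H[:,0])**2)+1e3*np.sum(np.maximum(0,abs(H[:,1])-.5)**2)
    d=np.diff(np.r_[0,r,0]); J+=.05*np.sum(d*d)+100*np.sum(np.maximum(0,abs(d)-.4)**2)+100*np.sum(np.maximum(0,abs(r)-.85)**2)
    return J
best=None
rng=np.random.default_rng(0)
for s in range(3):
    q=minimize(cost,rng.normal(0,.1*s,N),method='L-BFGS-B',options=dict(maxiter=150,maxfun=20000))
    if best is None or q.fun<best.fun: best=q
r=best.x
# round with carry so the sum fits
R=[];e=0
for u in r: k=round((u+e)/.05)*.05; e+=u-k; R.append(round(k,2))
H=sim(np.array(R)); w=np.sqrt(9.81/L)
print(best.fun,'tool-y rows',[-k for k in R]); print('end x %.4f th %.4f thd %.4f'%tuple(H[-1]),'xrange',H[:,0].min(),H[:,0].max(),'th',H[:,1].min(),H[:,1].max())
for l in(L-.08,L+.08): h=sim(np.array(R),l)[-1]; print('L',l,'resid amp',np.hypot(h[1],h[2]/np.sqrt(9.81/l)))
E
time python3 plan.py .0996 -.1416 1.037 1.318 .221 34
```

```text
0.04021252610718383 tool-y rows [-0.15, -0.3, -0.5, -0.65, -0.75, -0.85, -0.85, -0.85, -0.8, -0.65, -0.5, -0.2, -0.0, 0.25, 0.55, 0.7, 0.8, 0.85, 0.85, 0.85, 0.8, 0.75, 0.55, 0.35, 0.15, -0.05, -0.25, -0.4, -0.5, -0.6, -0.55, -0.5, -0.4, -0.2]
end x 0.2216 th 0.0001 thd 0.0016 xrange 0.08510818973812866 0.381385352656045 th -0.1738133598743907 0.3290598127380785
L 1.238 resid amp 0.06171928616980598
L 1.3980000000000001 resid amp 0.05651059014827759
real	0m49.011s
user	2m27.934s
sys	0m0.060s
```

```bash
python3 -m jog '[[0,-0.15,0,0,0,0,0],[0,-0.3,0,0,0,0,0],[0,-0.5,0,0,0,0,0],[0,-0.65,0,0,0,0,0],[0,-0.75,0,0,0,0,0],[0,-0.85,0,0,0,0,0],[0,-0.85,0,0,0,0,0],[0,-0.85,0,0,0,0,0],[0,-0.8,0,0,0,0,0],[0,-0.65,0,0,0,0,0],[0,-0.5,0,0,0,0,0],[0,-0.2,0,0,0,0,0],[0,0,0,0,0,0,0],[0,0.25,0,0,0,0,0],[0,0.55,0,0,0,0,0],[0,0.7,0,0,0,0,0],[0,0.8,0,0,0,0,0],[0,0.85,0,0,0,0,0],[0,0.85,0,0,0,0,0],[0,0.85,0,0,0,0,0]]'; python3 -m jog '[[0,0.8,0,0,0,0,0],[0,0.75,0,0,0,0,0],[0,0.55,0,0,0,0,0],[0,0.35,0,0,0,0,0],[0,0.15,0,0,0,0,0],[0,-0.05,0,0,0,0,0],[0,-0.25,0,0,0,0,0],[0,-0.4,0,0,0,0,0],[0,-0.5,0,0,0,0,0],[0,-0.6,0,0,0,0,0],[0,-0.55,0,0,0,0,0],[0,-0.5,0,0,0,0,0],[0,-0.4,0,0,0,0,0],[0,-0.2,0,0,0,0,0],[0,0,0,0,0,0,0]]'; python3 obs.py 22 1.318 0 0.08
```

```text
t: 12.55
ee_pos: [480.3, -3.7, 204.1]
orientation: [-3.13, 0.264, -0.002]
ft_force: [7.5, -0.5, -1.7]
width: 22.1
grasp_force: 30.0
t: 14.05
ee_pos: [486.7, 34.2, 204.1]
orientation: [-3.13, 0.26, -0.002]
ft_force: [4.7, -0.4, 1.7]
width: 21.8
grasp_force: 30.0
x 0.2232 used 21
[[14.05, 0.032, 2.98], [14.15, 0.059, 2.977], [14.25, 0.06, 2.967], [14.35, 0.056, 2.987], [14.45, 0.058, 2.573], [14.55, 0.056, 2.38], [14.65, 0.045, 2.506], [14.75, 0.023, 2.984], [14.85, 0.017, 2.803], [14.95, 0.004, 2.698], [15.05, -0.014, 2.684], [15.15, -0.03, 2.802], [15.25, -0.047, 2.874], [15.35, -0.05, 2.576], [15.55, -0.054, 2.891], [15.65, -0.057, 2.803], [15.75, -0.047, 2.951], [15.85, -0.035, 2.646], [15.95, -0.027, 2.88], [16.05, -0.01, 2.984], [16.15, -0.015, 2.513]]
rms 0.0059030694333300155 L 1.347 bias 0.000
now t 16.25 th 0.0199 thd 0.1488 amp 0.0586
```

Residual swing is only 0.059 rad. One more small damping pass will give some margin.

```bash
python3 plan.py .2232 .0199 .1488 1.347 .221 20
```

```text
0.0015575272173747206 tool-y rows [-0.05, -0.1, -0.15, -0.15, -0.2, -0.15, -0.15, -0.15, -0.05, -0.05, 0.05, 0.05, 0.15, 0.15, 0.15, 0.2, 0.2, 0.15, 0.1, 0.05]
end x 0.2212 th 0.0002 thd 0.0003 xrange 0.22120024929773147 0.2704932931726293 th -0.018443228652683847 0.04738187201374645
L 1.267 resid amp 0.007542532263092964
L 1.427 resid amp 0.0068669268325893575
```

```bash
python3 -m jog '[[0,-0.05,0,0,0,0,0],[0,-0.1,0,0,0,0,0],[0,-0.15,0,0,0,0,0],[0,-0.15,0,0,0,0,0],[0,-0.2,0,0,0,0,0],[0,-0.15,0,0,0,0,0],[0,-0.15,0,0,0,0,0],[0,-0.15,0,0,0,0,0],[0,-0.05,0,0,0,0,0],[0,-0.05,0,0,0,0,0],[0,0.05,0,0,0,0,0],[0,0.05,0,0,0,0,0],[0,0.15,0,0,0,0,0],[0,0.15,0,0,0,0,0],[0,0.15,0,0,0,0,0],[0,0.2,0,0,0,0,0],[0,0.2,0,0,0,0,0],[0,0.15,0,0,0,0,0],[0,0.1,0,0,0,0,0],[0,0.05,0,0,0,0,0]]'; python3 obs.py 14 1.345 0 0.04
python3 - <<'E'
from ang import *
t=save('top','t2.png');s=save('scene','s3.png')
o=ctrl.get_obs();x=carr(o);print(x,(np.array(o['ee_pos'][:2])-C)@X)
p=pts(x,0)[0];p[2]=70+15
print('tip est',p,proj('scene',p),proj('top',p))
A=np.hstack([cv2.resize(s[150:270,190:340],(400,320),interpolation=2),cv2.resize(t[130:270,180:355],(400,320),interpolation=2)])
cv2.imwrite('pics/v3.png',A[:,:,::-1])
E
```

```text
t: 18.25
ee_pos: [486.2, 31.0, 204.1]
orientation: [-3.13, 0.262, -0.002]
ft_force: [5.8, 0.0, 0.6]
width: 21.9
grasp_force: 30.0
x 0.2208 used 13
[[18.25, 0.005, 2.923], [18.35, -0.004, 2.664], [18.45, -0.006, 2.679], [18.55, -0.008, 2.73], [18.65, 0.003, 2.917], [18.75, -0.008, 2.954], [18.85, -0.012, 2.958], [18.95, -0.001, 2.882], [19.05, -0.01, 2.734], [19.15, 0.005, 2.746], [19.25, -0.004, 2.623], [19.35, 0.002, 2.919], [19.55, -0.006, 2.847]]
rms 0.005271691681862037 L 1.345 bias -0.001
now t 19.65 th 0.0023 thd 0.0089 amp 0.0040
0.22081316474926796 -74.82416601091685
tip est [609.19409958   9.98553649  85.        ] [260.4491149  214.98143772] [254.70108788 197.61759893]
```

View pics/v3.png

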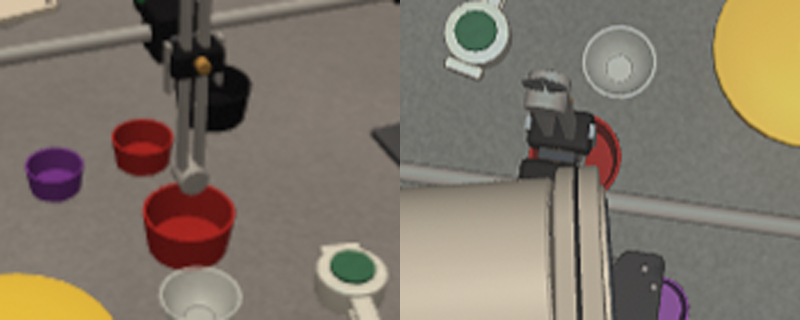

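The tips (crop 193,177) hang still above the large red ramekin (189,210). Next I hold for 4 s, release, rise and check.

```bash
Z='[[0,0,0,0,0,0,0],[0,0,0,0,0,0,0],[0,0,0,0,0,0,0],[0,0,0,0,0,0,0],[0,0,0,0,0,0,0],[0,0,0,0,0,0,0],[0,0,0,0,0,0,0],[0,0,0,0,0,0,0],[0,0,0,0,0,0,0],[0,0,0,0,0,0,0],[0,0,0,0,0,0,0],[0,0,0,0,0,0,0],[0,0,0,0,0,0,0],[0,0,0,0,0,0,0],[0,0,0,0,0,0,0],[0,0,0,0,0,0,0],[0,0,0,0,0,0,0],[0,0,0,0,0,0,0],[0,0,0,0,0,0,0],[0,0,0,0,0,0,0]]' true
python3 -m jog '[[0,0,0,0,0,0,0],[0,0,0,0,0,0,0],[0,0,0,0,0,0,0],[0,0,0,0,0,0,0],[0,0,0,0,0,0,0],[0,0,0,0,0,0,0],[0,0,0,0,0,0,0],[0,0,0,0,0,0,0],[0,0,0,0,0,0,0],[0,0,0,0,0,0,0],[0,0,0,0,0,0,0],[0,0,0,0,0,0,0],[0,0,0,0,0,0,0],[0,0,0,0,0,0,0],[0,0,0,0,0,0,0],[0,0,0,0,0,0,0],[0,0,0,0,0,0,0],[0,0,0,0,0,0,0],[0,0,0,0,0,0,0],[0,0,0,0,0,0,0]]'
python3 -m jog '[[0,0,0,0,0,0,0],[0,0,0,0,0,0,0],[0,0,0,0,0,0,0],[0,0,0,0,0,0,0],[0,0,0,0,0,0,0],[0,0,0,0,0,0,0],[0,0,0,0,0,0,0],[0,0,0,0,0,0,0],[0,0,0,0,0,0,0],[0,0,0,0,0,0,0],[0,0,0,0,0,0,0],[0,0,0,0,0,0,0],[0,0,0,0,0,0,0],[0,0,0,0,0,0,0],[0,0,0,0,0,0,0],[0,0,0,0,0,0,0],[0,0,0,0,0,0,0],[0,0,0,0,0,0,0],[0,0,0,0,0,0,0],[0,0,0,0,0,0,0]]'
python3 -m jog '[[0,0,0,0,0,0,0.35],[0,0,0,0,0,0,0.7],[0,0,0,0,0,0,0.7],[0,0,0,0,0,0,0.7],[0,0,0,0,0,0,0.7],[0,0,0,0,0,0,0.7],[0,0,0,0,0,0,0.7],[0,0,0,0,0,0,0.7]]'
```

```text
t: 21.75
ee_pos: [486.2, 31.0, 204.1]
orientation: [3.131, -0.262, 0.002]
ft_force: [5.7, -1.9, 1.0]
width: 22.1
grasp_force: 30.0
t: 23.75
ee_pos: [486.2, 31.0, 204.1]
orientation: [3.131, -0.262, 0.002]
ft_force: [5.6, -1.9, 1.9]
width: 21.9
grasp_force: 30.0
t: 24.55
ee_pos: [485.8, 29.8, 204.0]
orientation: [3.131, -0.264, 0.0]
ft_force: [0.3, 0.5, 0.0]
width: 61.5
grasp_force: 0.0
```

```bash
python3 -m jog '[[0,0,-0.2,0,0,0,0.7],[0,0,-0.5,0,0,0,0.7],[0,0,-0.8,0,0,0,0.7],[0,0,-0.8,0,0,0,0.7],[0,0,-0.8,0,0,0,0.7],[-0.4,0,-0.4,0,0,0,0.7],[-0.8,0,0,0,0,0,0.7],[-0.4,0,0,0,0,0,0.7],[0,0,0,0,0,0,0.7]]'
python3 - <<'E'
from ang import *
for i in range(10):
    t,x,im,r=measure('scene'); print(t,[(round(k['conf'],2),np.round(fit(k['pixels'],.2208),3)) for k in r[:1]])
s=save('scene','s4.png');t=save('top','t4.png')
A=np.hstack([cv2.resize(s[150:270,190:340],(400,320),interpolation=2),cv2.resize(t[130:270,180:355],(400,320),interpolation=2)])
cv2.imwrite('pics/v4.png',A[:,:,::-1])
E
```

```text
t: 25.45
ee_pos: [421.2, 40.8, 344.4]
orientation: [-3.131, 0.262, -0.001]
ft_force: [-0.1, 0.5, -0.1]
width: 61.5
grasp_force: 0.0
25.45 [(0.76, array([-0.007,  2.659]))]
25.55 [(0.56, array([0.005, 2.648]))]
25.65 [(0.94, array([-0.007,  2.671]))]
25.75 [(0.56, array([-0.01 ,  2.989]))]
25.85 [(0.65, array([-0.008,  2.652]))]
25.95 [(0.16, array([-0.003,  2.956]))]
26.05 [(0.93, array([-0.007,  2.948]))]
26.15 [(0.7, array([-2.000e-03,  2.947e+00]))]
26.25 [(0.92, array([0.003, 2.521]))]
26.35 [(0.72, array([0.003, 2.588]))]
```

View pics/v4.png

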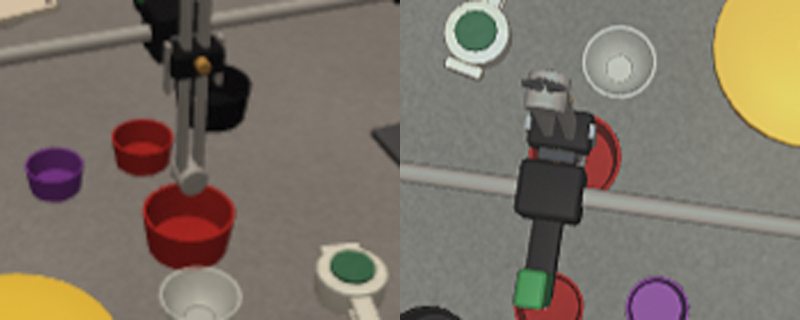

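The tongs hang still over the ramekin, at scene crop (193,178). The gripper is clear of everything and the neighbouring things stand where they were.

```bash
python3 -c "
from workcell import ctrl
print(ctrl.close_job())"
```

```text
the job is handed in; nothing more can be done
None
```

The job is handed in; the judge returned no result. In the last pictures the tongs hung still within about 0.01 rad of plumb over the middle of the large red ramekin, with the grip released and the arm backed clear.

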